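# Mark and fill the third gap of the desk divider rack

## Robot

A 6-joint arm with a two-finger parallel gripper is mounted at the origin on a cart in front of the work surface, level with it; the furniture and walls round the work are solid. World frame = base frame: x ahead of the robot, y to its left, z up, the work surface at z = 0. Lengths are in m, angles in degrees, forces in N, time in s.
With the tool pointing down it reaches from about 0.25 to 0.725 m from the base axis. Payload 9.7 kg.
Tool frame: the origin (TCP) lies midway between the tips of the shut fingers; the grasp point (between the pads) lies 19 mm behind it; z points along the fingers, y is the line along which they close (so a half turn about z gives the same grasp; the last joint's range is limited). The gripper opens to 85 mm and grips with 20 to 120 N. Pads are 22 mm wide; open, the fingers measure 114 mm over their backs; the gripper's body (76 mm by 85 mm) begins 54 mm behind the grasp point. The pads swing forward as they close: fully open they stand 13 mm farther back than shut.
Start: joints at [-70.073, 4.979, 10.078, 95.1, 0, 90], TCP at [0.187, -0.517, 0.231] pointing down, gripper open.
Joint ranges: [-179.16, 179.16], [-48.56, 103.87], [-65.8, 70.77], [-126.05, 130.52], [-82.76, 87.17], [-180, 180]. Speed limits (degrees/s): [127.2, 127.2, 147.25, 180, 180, 180].

## Interface

Orientations are given as [roll, pitch, yaw] about the fixed x, y, z axes, in that order (R = Rz(yaw) Ry(pitch) Rx(roll)).
In Python, from workcell import bot gives the robot as it stands.
- The arm moves only by the shell command python3 -m crank 'ROWS' [FORCE]. ROWS is JSON, a list of rows, each an object with "gripper": the finger opening in mm, from 0 to 85.4; "travel": the shift along the tool's x, y, z in mm, a list of three; "twist": the turn, a rotation vector about the tool's x, y, z in rad, a list of three. In form: [{"gripper": gripper, "travel": [tx, ty, tz], "twist": [rx, ry, rz]}, ...]. A call has 1 to 12 rows; each row shifts and turns the commanded pose from where the row before left it, along the tool's axes as they then stand; what a row does not reach is not made up. A row lasts 1/8 s, in which the tool goes at most 62.5 mm and 10.7 degrees, less where a joint would pass 70% of its speed; a pose out of reach is approached as far as the arm can. A call is refused whole if a number of a shift passes 62.5 or a number of a turn 0.188, either way. A call with a gripper value outside its range is refused whole. The fingers move at their own pace and stop on an object; FORCE is the grip in N (left out, the last holds). Time passes only in rows, so rows that do not move let the fingers close. It gives the time, the measured TCP pose, the force, the opening and the grip force at its end, in the units of the state.
- bot.get_obs(): the state, without advancing time (a new reading comes with each control period).
- bot.camera(name): name is "scene" or "top" or "wrist"; returns the picture (384x512x3 uint8, red, green, blue); there is no depth.
- bot.calibration(name): a dict with "vfov" (degrees; the focal length in pixels is half the picture's height over the tangent of half this angle, whatever the lens; pixels are square), "cx", "cy" (the principal point, pixels), "camera_from_world" (4x4, takes a point from world to camera coordinates). Camera axes: x right, y down, z forward; pixel columns grow to the right and rows downward; lengths in m; the calibration is good to about 2 mm. The wrist camera is an equidistant fisheye: a pixel r from the principal point sees the ray r / f radians off the axis. A picture is of the moment at which its call begins: read the wrist's pose just before it. calibration takes no time and is no camera call; for the wrist camera it gives the pose at the moment of the call.
- bot.job_done(): hands the job in; it is judged then, once.
The state is a dict: "time": time; "q": joint angles; "qd": joint speeds; "joint_efforts": joint torques, N m; "ee_pos": TCP position; "tcp_rot": TCP orientation; "wrist_force": force on the tool from outside, world axes, zero at the start; "torque": the same for the moment, N m; "opening": finger opening in m; "grasp_force": force on a finger pad.
Only numpy, scipy, OpenCV 4.12 (cv2) and the standard library are available. Lean on these libraries where they do the work, as an engineer would, in place of code of your own. Each camera call takes 0.05 s, during which the arm holds its last target. There are 200 camera calls.

## Task

With a fingertip, push the upright marker along the rail on top of the grey divider rack, counting the gaps from the rack's left end (as the robot sees it), and leave it over the middle of the third gap. Then push the small staple carton across the desk into that same third gap, lengthwise, until it is fully home against the rack's back wall. Only push: the carton stays flat on the desk and is never lifted, and the things already filed in the rack, the mug and the stapler stay where they are.

Things in the scene. Friction and masses are not known exactly. Their poses are not given: they have to be found in the camera images.
- rack: Grey divider rack, 256 mm wide, fixed, no floor, open to its -x side (towards the robot). Origin: centre of underside. x points away from the robot, y left, z up. Seven dividers, 4 mm thick, 30 mm high, at y = +126, +84, +42, 0, -42, -84, -126 mm, from x = -26 (noses) to +16 mm. Six gaps 38 mm wide, centres from the left: y = +105, +63, +21 (third), -21, -63, -105 mm.
- rail_left (a point): Left end of the rack's marker rail, on its axis: rack (x, y, z) = (21, 126, 42) mm, axes as the rack's. The rail is a round steel bar 6 mm thick that runs 252 mm towards -y above the back wall. The back wall fills rack x = +16 to +26 mm over the whole width, 34 mm high; its front face is what a filed thing stops against.
- marker (a joint): Travel in m of the black marker along the rail towards the rack's right: its centre is at rack y = 118 mm minus the travel. 0: left end, 0.236: right end; 0.097: over the middle of the third gap. Starts within 20 mm of the left end, slides at about 1 N of push, stays where it is left, cannot come off the rail.
- marker_mid (a point): Centre of the marker's upright tab, at rack x = 21 mm, z = 58 mm; axes as the rack's. The tab is 16 mm wide along the rail, 6 mm thick along x, and stands from z = 47 to 71 mm; the 12 x 16 x 10 mm saddle below it (z = 37 to 47 mm) rides on the rail.
- carton: Small grey and white staple carton, 30 x 52 x 20 mm (x, y, z), 60 to 110 g, flat on the desk in front of the rack. Origin: centre of underside; y is its long axis, which starts within about 0.15 rad of the rack's x. Fully home in a gap, lengthwise, its centre is at rack x = -10 mm and it still sticks out 10 mm in front of the divider noses.
- filed_eraser: Eraser, 20 x 44 x 12 mm, lying in the rack's first gap from the left; origin at the centre of its underside. Leave alone.
- filed_clip: Black foldback clip, 26 x 32 x 18 mm, lying in the rack's fifth gap; origin at the centre of its underside. Leave alone.
- filed_stick: Memory stick, 17 x 38 x 9 mm, lying in the rack's sixth gap; origin at the centre of its underside. Leave alone.
- mug: Mug, 92 x 127 x 95 mm with its handle, standing to the right of the rack; origin at the centre of its underside. Leave alone.
- stapler: Black desk stapler, 144 x 39 x 54 mm, to the right of the work; origin at the centre of its underside. Leave alone.
Mind the look-alikes: they are no part of the job. Of the things that look like the carton, take the one that is nearest to the robot's base at the start.

How it is judged (in metres and radians):
On the way, in this order (a step that is already met when the one before it is completed fails the run):
1. the marker stands over the third gap (within 10 mm of its middle) while the carton is still outside the rack (value of joint marker between 0.087 and 0.107 m and x of carton in the frame of rack below -0.055 m), for 0.2 s.
2. the carton is fully home in the third gap (x of carton in the frame of rack above -0.0145 m and y of carton in the frame of rack between 0.012 and 0.03 m), for 0.2 s.
At the end, for the whole second after the job is handed in: The marker's centre is within 10 mm of the middle of the third gap from the left, and the carton lies still and flat on the desk, lengthwise in that gap, its end within 4.5 mm of the back wall (all of step 2 and value of joint marker between 0.087 and 0.107 m and x of carton in the frame of rack below 0 m and angle between the y axis of carton and the x axis of rack, either way round below 0.25 rad and angle between carton's own z axis and vertical below 0.1 rad and height (world z) of carton below 0.004 m and linear speed of carton below 0.02 m/s); the robot touches nothing.
It fails at once if the carton was lifted off the desk or tipped up (height (world z) of carton above 0.012 m or angle between carton's own z axis and vertical above 0.5 rad).
It fails at once if a thing filed in the rack was shifted by more than 15 mm (distance of any of filed_eraser, filed_clip, filed_stick from where it was at the start of the episode above 0.015 m).
It fails at once if the mug or the stapler was shifted by more than 20 mm (distance of any of mug, stapler from where it was at the start of the episode above 0.02 m).
It also fails if it takes over 54 s, if anything falls off the work surface, if the arm or the gripper's body presses on something with over 40 N, if the wrist force passes 120 N, or if a joint passes its speed limit or range.

## Working session

There is one attempt and no reset: what is moved stays moved. The work goes in short steps, Python scripts to look and compute and a shell command to move; the robot and the scene stay as the last step left them, time stands still between calls to the robot, and variables do not carry over. Pictures are saved under pics/ and viewed, at most 10 in all, crops included, and the job is handed in when it is done.

```bash
mkdir -p pics
cat > h.py <<'E'
import numpy as np,cv2
from workcell import bot
def snap(n,f):
    im=bot.camera(n); cv2.imwrite('pics/'+f,im[:,:,::-1]); return im
def ray(n,u,v):
    c=bot.calibration(n); f=192/np.tan(np.radians(c['vfov']/2)); M=np.array(c['camera_from_world'])
    d=np.array([(u-c['cx'])/f,(v-c['cy'])/f,1.]); R=M[:3,:3]
    return -R.T@M[:3,3], R.T@d
def at(n,u,v,z):
    o,d=ray(n,u,v); return (o+d*(z-o[2])/d[2])
def px(n,p):
    c=bot.calibration(n); f=192/np.tan(np.radians(c['vfov']/2)); q=(np.array(c['camera_from_world'])@np.append(p,1))[:3]
    return [c['cx']+f*q[0]/q[2],c['cy']+f*q[1]/q[2]]
E
python3 - <<'E'
from h import *
a=snap('top','top0.png');b=snap('scene','scene0.png')
cv2.imwrite('pics/top0x.png',cv2.resize(a[:,:,::-1],(800,600),interpolation=3))
o=bot.get_obs();print(o['ee_pos'],o['tcp_rot'],o['opening'],o['time'])
for n in('top','scene'):
  c=bot.calibration(n);print(n,c['vfov'],np.round(ray(n,256,192),3))
E
```

```text
[ 0.18737865 -0.51687218  0.23065104] [-1.79930377e+02 -5.53986133e-04  1.99265630e+01] 0.08522593030025406 0.1
top 48.60259195999066 [[ 0.342 -0.057  1.063]
 [ 0.189 -0.046 -0.981]]
scene 57.89919171697619 [[ 0.267  0.541  0.723]
 [ 0.305 -0.639 -0.706]]
```

View pics/top0x.png

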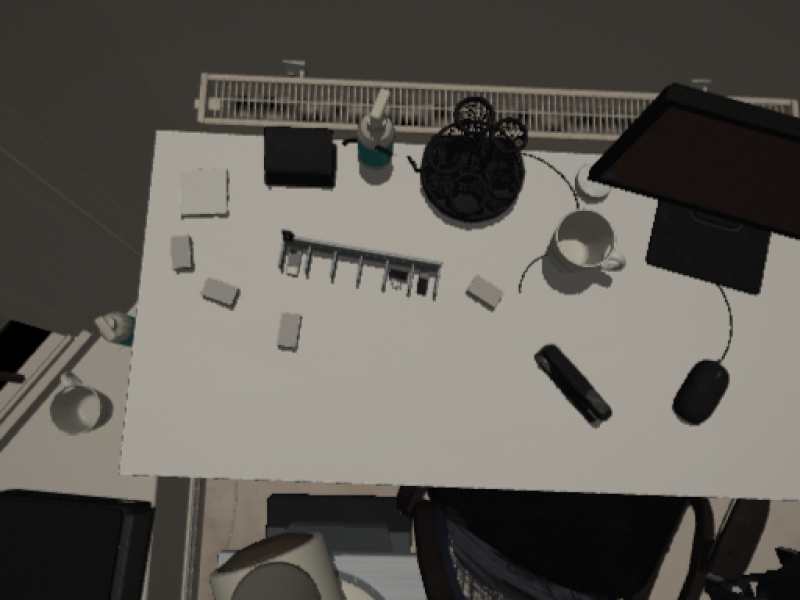

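View pics/scene0.png

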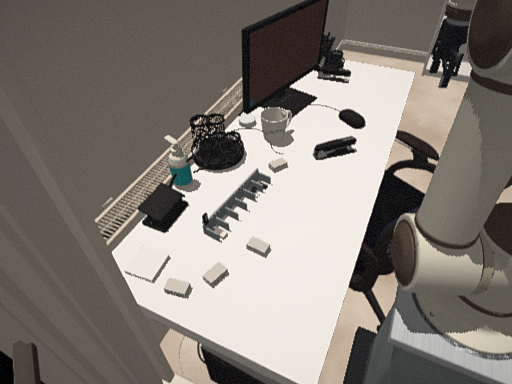

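Carton look-alikes in top0x are at (181,253), (220,292), (289,331) and (485,292). The one at (289,331) lies in front of the rack and looks nearest to the base at about (275,580). I'll confirm that with distances and an enlarged crop.

Run:
```python
from h import *
a=cv2.imread('pics/top0.png')
cv2.imwrite('pics/crop.png',cv2.resize(a[140:230,168:288],(800,600),interpolation=cv2.INTER_CUBIC))
s=.64
for u,v in [(181,253),(220,292),(289,331),(485,292)]:
  p=at('top',u*s,v*s,.02);print(u,v,np.round(p,3),np.hypot(*p[:2]))
```

```text
181 253 [0.607 0.247 0.02 ] 0.655396975878581
220 292 [0.546 0.18  0.02 ] 0.5748766507154487
289 331 [0.487 0.068 0.02 ] 0.4917438795762288
485 292 [ 0.561 -0.243  0.02 ] 0.6108502683174196
```

View pics/crop.png

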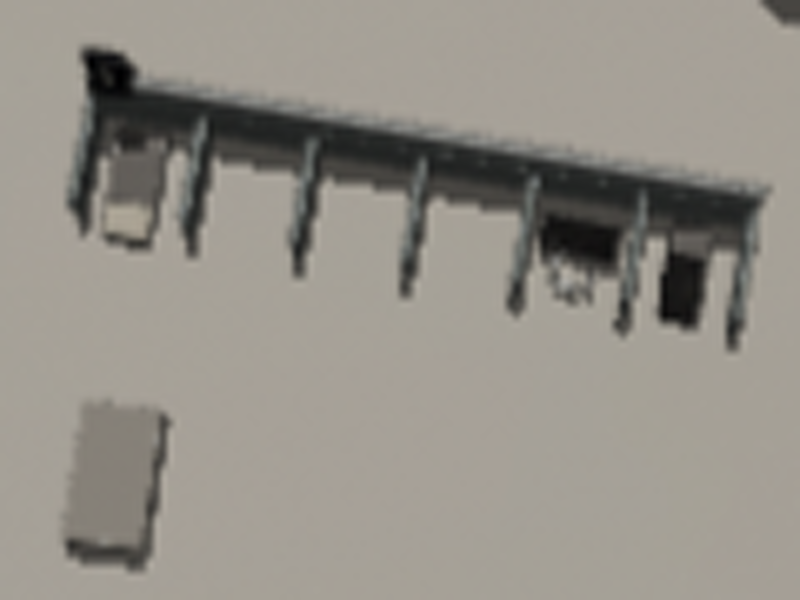

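Crop: the target carton's top face spans about (82,402), (165,412), (150,548) and (68,540). The divider noses' feet run from (82,235) to (733,348), and the third gap lies between noses (300,275) and (407,296). The marker is at (108,72). The other look-alikes are farther away (0.57 to 0.66 m against 0.49 m).

```bash
cat > m.py <<'E'
from h import *
c=lambda u,v:(168+u*.15,140+v*.15)
N=np.array([at('top',*c(u,v),0)[:2] for u,v in [(82,235),(193,255),(300,275),(407,296),(517,314),(623,333),(733,348)]])
loc=np.array([[-.026,y] for y in (.126,.084,.042,0,-.042,-.084,-.126)])
m=N.mean(0);d=N[0]-N[-1];yaw=np.arctan2(-d[0],d[1])
R=np.array([[np.cos(yaw),-np.sin(yaw)],[np.sin(yaw),np.cos(yaw)]])
t=m-R@loc.mean(0)
W=lambda x,y:t+R@np.array([x,y])
E
python3 - <<'E'
from m import *
print('len',np.linalg.norm(d),'yaw',np.degrees(yaw),t)
C=np.array([at('top',*c(u,v),.02)[:2] for u,v in [(82,402),(165,412),(150,548),(68,540)]])
print(C.round(4),C.mean(0)); r=(C-t)@R; print('rackframe',r.round(4),r.mean(0))
a=(C[0]+C[1]-C[2]-C[3])/2; b=(C[0]+C[3]-C[1]-C[2])/2
print('L,W',np.linalg.norm(a),np.linalg.norm(b),'ang',np.degrees(np.arctan2(a[1],a[0])))
mk=at('top',*c(108,72),.071)[:2];print('marker rack',(mk-t)@R)
inv=lambda p:((np.array(p)-168*np.array([1,0])-140*np.array([0,1]))/.15).round()
for p in [(26,126,34),(26,-126,34),(-26,126,30),(-26,-126,30),(21,126,42),(21,110,71),(21,118,71)]:
  w=np.append(W(p[0]/1e3,p[1]/1e3),p[2]/1e3);print(p,w.round(4),inv(px('top',w)))
E
```

```text
len 0.2527371951466905 yaw -8.06033234346215 [ 0.59061577 -0.04149113]
[[0.5154 0.0811]
 [0.5127 0.0503]
 [0.4618 0.0532]
 [0.4638 0.0834]] [0.4884361 0.0669782]
rackframe [[-0.0916  0.1108]
 [-0.09    0.0799]
 [-0.1408  0.0757]
 [-0.143   0.1058]] [-0.11637934  0.09307055]
L,W 0.05131460318123424 0.030587397296825424 ang -2.8906987238571875
marker rack [0.02094523 0.11732819]
(26, 126, 34) [0.634  0.0796 0.034 ] [99. 83.]
(26, -126, 34) [ 0.5987 -0.1699  0.034 ] [763. 199.]
(-26, 126, 30) [0.5825 0.0869 0.03  ] [ 73. 219.]
(-26, -126, 30) [ 0.5472 -0.1626  0.03  ] [740. 335.]
(21, 126, 42) [0.6291 0.0803 0.042 ] [94. 90.]
(21, 110, 71) [0.6268 0.0645 0.071 ] [128.  75.]
(21, 118, 71) [0.628  0.0724 0.071 ] [106.  72.]
```

```bash
cat >> m.py <<'E'
from scipy.spatial.transform import Rotation as Ro
def go(x,y,z,yw):
    "rack xy (m), z, yaw rel. to rack (deg): tool-frame deltas"
    o=bot.get_obs();Rt=Ro.from_euler('xyz',o['tcp_rot'],degrees=True)
    tgt=np.append(W(x,y),z)
    dr=(Rt.inv()*Ro.from_euler('xyz',[180,0,np.degrees(yaw)+yw],degrees=True)).as_rotvec()
    p=(o['ee_pos'][:2]-t)@R
    print('t',o['time'],'rack pos',p.round(4),o['ee_pos'][2].round(4),'F(rack)',(o['wrist_force'][:2]@R).round(2),'q6',o['q'][5],'| travel mm',(Rt.inv().apply(tgt-o['ee_pos'])*1e3).round(1),'twist',dr.round(3))
E
python3 -m crank '[{"gripper":0,"travel":[0,0,0],"twist":[0,0,-0.18]},{"gripper":0,"travel":[0,0,0],"twist":[0,0,-0.18]},{"gripper":0,"travel":[0,0,0],"twist":[0,0,-0.18]},{"gripper":0,"travel":[0,0,0],"twist":[0,0,-0.18]},{"gripper":0,"travel":[0,0,0],"twist":[0,0,-0.18]},{"gripper":0,"travel":[0,0,0],"twist":[0,0,-0.18]}]'
python3 -c "
from m import *
go(.021,.155,.13,90)"
```

```text
time: 0.85
ee_pos: [0.1874, -0.517, 0.2309]
tcp_rot: [-180.0, -0.0, 82.1]
wrist_force: [-0.3, 0.3, -0.5]
opening: 0.0002
grasp_force: 0.0
t 0.85 rack pos [-0.3325 -0.5273] 0.2309 F(rack) [-0.34  0.21] q6 27.780313760863788 | travel mm [680.9 356.  101.2] twist [-0.    -0.001  0.004]
```

```bash
python3 -m crank '[{"gripper":0,"travel":[50,25,0],"twist":[0,0,0]},{"gripper":0,"travel":[50,25,0],"twist":[0,0,0]},{"gripper":0,"travel":[50,25,0],"twist":[0,0,0]},{"gripper":0,"travel":[50,25,0],"twist":[0,0,0]},{"gripper":0,"travel":[50,25,0],"twist":[0,0,0]},{"gripper":0,"travel":[50,25,0],"twist":[0,0,0]},{"gripper":0,"travel":[50,25,0],"twist":[0,0,0]},{"gripper":0,"travel":[50,25,0],"twist":[0,0,0]},{"gripper":0,"travel":[50,25,0],"twist":[0,0,0]},{"gripper":0,"travel":[50,25,0],"twist":[0,0,0]},{"gripper":0,"travel":[50,25,0],"twist":[0,0,0]},{"gripper":0,"travel":[50,25,0],"twist":[0,0,0]}]'
python3 -c "
from m import *
go(.021,.155,.13,90)"
```

```text
time: 2.35
ee_pos: [0.5706, 0.0358, 0.2309]
tcp_rot: [-180.0, 0.0, 81.8]
wrist_force: [-0.0, -0.3, -0.5]
opening: 0.0003
grasp_force: 0.0
t 2.35 rack pos [-0.0306  0.0737] 0.2309 F(rack) [ 0.03 -0.31] q6 101.77528573290826 | travel mm [ 81.4  51.5 100.9] twist [-0.     0.    -0.002]
```

```bash
python3 -m crank '[{"gripper":0,"travel":[41,26,30],"twist":[0,0,0]},{"gripper":0,"travel":[41,26,30],"twist":[0,0,0]},{"gripper":0,"travel":[0,0,40],"twist":[0,0,0]},{"gripper":0,"travel":[0,0,40],"twist":[0,0,0]},{"gripper":0,"travel":[0,0,37],"twist":[0,0,0]},{"gripper":0,"travel":[0,0,0],"twist":[0,0,0]}]'
python3 - <<'E'
from m import *
go(.021,.033,.053,90)
a=snap('top','t1.png')[:,:,::-1];b=snap('scene','s1.png')[:,:,::-1]
r=lambda i:cv2.resize(i,(400,600),interpolation=3)
cv2.imwrite('pics/two.png',np.hstack([r(a[130:220,165:225]),r(b[180:270,180:240])]))
E
```

```text
time: 3.1
ee_pos: [0.6309, 0.1075, 0.0508]
tcp_rot: [-179.7, 0.1, 81.8]
wrist_force: [-0.6, -0.5, 0.2]
opening: 0.0002
grasp_force: 0.0
t 3.1 rack pos [0.019  0.1531] 0.0508 F(rack) [-0.52 -0.63] q6 107.85627883565584 | travel mm [-120.1    2.3   -2. ] twist [-0.006  0.002 -0.002]
```

View pics/two.png

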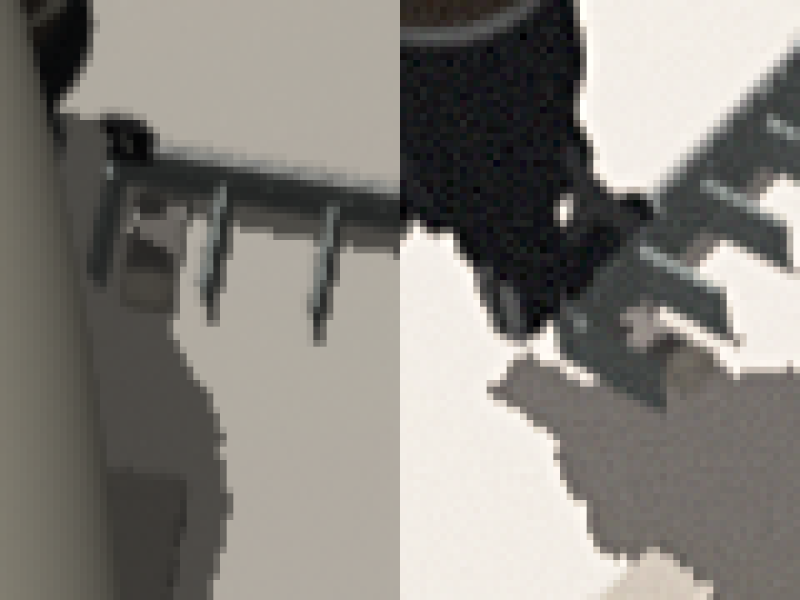

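Left panel: the marker is still at the rail's left end at (130,140). Right panel: the fingertip stands just left of it at (510,330). Next I push it right.

```bash
python3 -m crank '[{"gripper":0,"travel":[-12,1,-1],"twist":[0,0,0]},{"gripper":0,"travel":[-12,1,-1],"twist":[0,0,0]},{"gripper":0,"travel":[-12,0,0],"twist":[0,0,0]},{"gripper":0,"travel":[-12,0,0],"twist":[0,0,0]},{"gripper":0,"travel":[-12,0,0],"twist":[0,0,0]},{"gripper":0,"travel":[-12,0,0],"twist":[0,0,0]},{"gripper":0,"travel":[-12,0,0],"twist":[0,0,0]},{"gripper":0,"travel":[-12,0,0],"twist":[0,0,0]},{"gripper":0,"travel":[-6,0,0],"twist":[0,0,0]},{"gripper":0,"travel":[-4,0,0],"twist":[0,0,0]},{"gripper":0,"travel":[-2,0,0],"twist":[0,0,0]},{"gripper":0,"travel":[0,0,0],"twist":[0,0,0]}]'
python3 - <<'E'
from m import *
go(.021,.040,.053,90)
a=snap('top','t2.png')[:,:,::-1];b=snap('scene','s2.png')[:,:,::-1]
for yy in (.013,.021,.029):
  w=np.append(W(.021,yy),.071); 
  print(yy,((np.array(px('top',w))-[185,135])*600/90).round(),((np.array(px('scene',w))-[200,165])*600/90+[400,0]).round())
r=lambda i:cv2.resize(i,(400,600),interpolation=3)
cv2.imwrite('pics/two2.png',np.hstack([r(a[135:225,185:245]),r(b[165:255,200:260])]))
E
```

```text
time: 4.7
ee_pos: [0.6196, 0.0006, 0.0562]
tcp_rot: [-180.0, 0.0, 81.8]
wrist_force: [0.0, -0.1, 0.5]
opening: -0.0001
grasp_force: 0.0
t 4.7 rack pos [0.0228 0.0457] 0.0562 F(rack) [ 0.02 -0.08] q6 98.25229253016371 | travel mm [-5.7 -1.8  3.2] twist [-0.     0.    -0.002]
0.013 [280. 155.] [608. 162.]
0.021 [258. 151.] [596. 174.]
0.029 [236. 147.] [584. 186.]
```

View pics/two2.png

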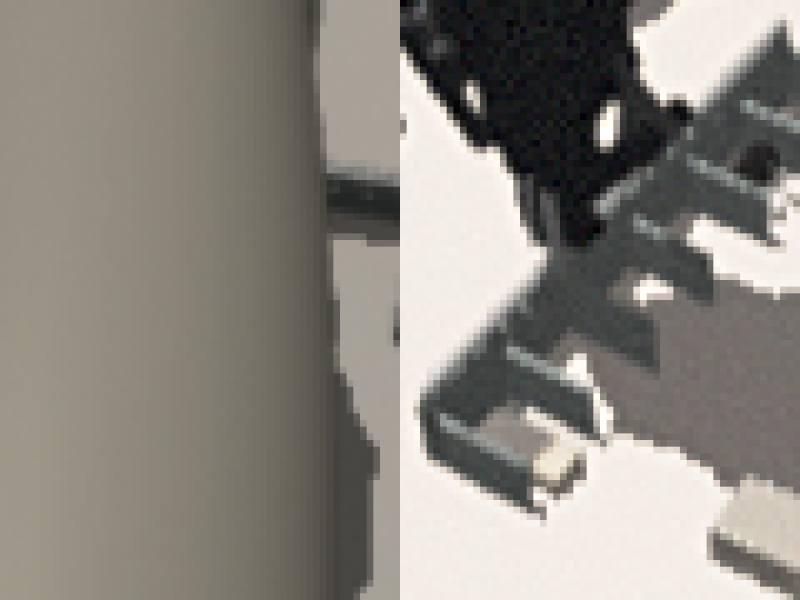

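The right panel doesn't show the marker, because the gripper hides it near (596,174). I'll back off left and up, then look again.

```bash
python3 -m crank '[{"gripper":0,"travel":[20,0,0],"twist":[0,0,0]},{"gripper":0,"travel":[40,0,-30],"twist":[0,0,0]},{"gripper":0,"travel":[50,0,-30],"twist":[0,0,0]},{"gripper":0,"travel":[50,0,-10],"twist":[0,0,0]},{"gripper":0,"travel":[0,0,0],"twist":[0,0,0]}]'
python3 - <<'E'
from m import *
go(.021,.040,.053,90)
a=snap('top','t3.png')[:,:,::-1]
for yy in (.013,.021,.029):
  w=np.append(W(.021,yy),.071); 
  print(yy,((np.array(px('top',w))-[168,130])*600/90).round())
cv2.imwrite('pics/top3.png',cv2.resize(a[130:220,168:288],(800,600),interpolation=3))
E
```

```text
time: 5.42
ee_pos: [0.6427, 0.1636, 0.127]
tcp_rot: [179.9, -0.1, 82.1]
wrist_force: [0.4, -0.2, -0.3]
opening: -0.0001
grasp_force: 0.0
t 5.425 rack pos [0.0228 0.2104] 0.127 F(rack) [ 0.39 -0.16] q6 112.20033165793473 | travel mm [-170.5   -2.3   73.8] twist [ 0.001 -0.001  0.002]
0.013 [393. 188.]
0.021 [371. 184.]
0.029 [350. 181.]
```

View pics/top3.png

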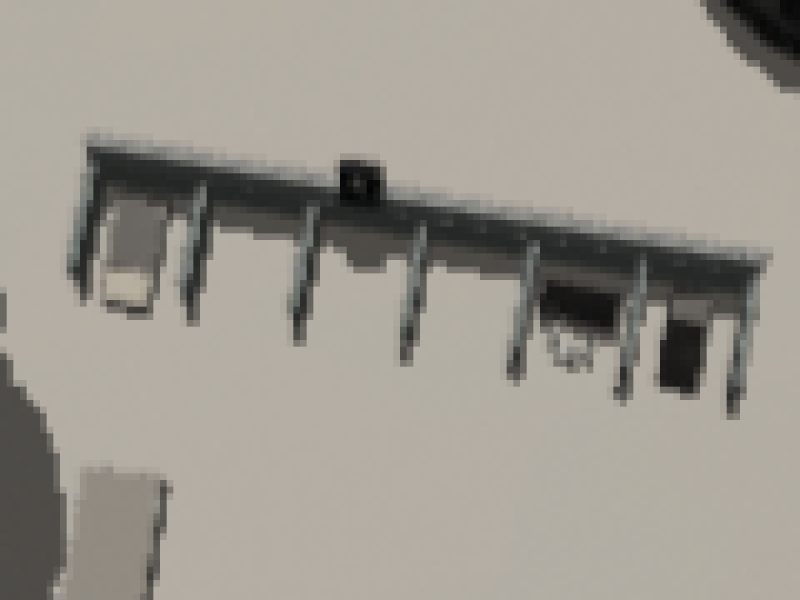

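The marker tab is at (361,183), against (371,184) for the gap middle, so it is about 4 mm left of centre and within tolerance. Next is the sideways push of the carton.

```bash
python3 -m crank '[{"gripper":15,"travel":[0,-46,0],"twist":[0,0,0]},{"gripper":15,"travel":[-20,-46,0],"twist":[0,0,0]},{"gripper":15,"travel":[-20,-46,20],"twist":[0,0,0]},{"gripper":15,"travel":[-20,0,40],"twist":[0,0,0]},{"gripper":15,"travel":[0,0,40],"twist":[0,0,0]},{"gripper":15,"travel":[0,0,18],"twist":[0,0,0]},{"gripper":15,"travel":[0,0,0],"twist":[0,0,0]}]'
python3 -c "
from m import *
go(-.116,.054,.008,90)"
```

```text
time: 6.35
ee_pos: [0.4966, 0.1189, 0.0074]
tcp_rot: [-179.9, 0.0, 81.8]
wrist_force: [-0.0, -0.7, 0.2]
opening: 0.0151
grasp_force: 0.0
t 6.35 rack pos [-0.1156  0.1457] 0.0074 F(rack) [ 0.08 -0.68] q6 111.68352608767394 | travel mm [-91.7  -0.1  -0.5] twist [-0.002  0.001 -0.003]
```

```bash
python3 -m crank '[{"gripper":15,"travel":[-8,0,0],"twist":[0,0,0]},{"gripper":15,"travel":[-8,0,0],"twist":[0,0,0]},{"gripper":15,"travel":[-8,0,0],"twist":[0,0,0]},{"gripper":15,"travel":[-8,0,0],"twist":[0,0,0]},{"gripper":15,"travel":[-8,0,0],"twist":[0,0,0]},{"gripper":15,"travel":[-8,0,0],"twist":[0,0,0]},{"gripper":15,"travel":[-8,0,0],"twist":[0,0,0]},{"gripper":15,"travel":[-8,0,0],"twist":[0,0,0]},{"gripper":15,"travel":[-8,0,0],"twist":[0,0,0]},{"gripper":15,"travel":[-8,0,0],"twist":[0,0,0]},{"gripper":15,"travel":[-8,0,0],"twist":[0,0,0]},{"gripper":15,"travel":[-4,0,0],"twist":[0,0,0]}]'
python3 -m crank '[{"gripper":15,"travel":[0,0,0],"twist":[0,0,0]},{"gripper":15,"travel":[30,0,0],"twist":[0,0,0]},{"gripper":15,"travel":[50,0,-10],"twist":[0,0,0]},{"gripper":15,"travel":[50,0,-20],"twist":[0,0,0]},{"gripper":15,"travel":[30,0,-10],"twist":[0,0,0]},{"gripper":15,"travel":[0,0,0],"twist":[0,0,0]}]'
python3 - <<'E'
from m import *
go(-.116,.054,.008,90)
a=snap('top','t4.png')[:,:,::-1]
cv2.imwrite('pics/top4.png',cv2.resize(a[140:230,168:288],(800,600),interpolation=3))
E
```

```text
time: 7.85
ee_pos: [0.4841, 0.0277, 0.0083]
tcp_rot: [-180.0, 0.0, 81.8]
wrist_force: [0.3, 0.9, 1.1]
opening: 0.015
grasp_force: 0.5
time: 8.6
ee_pos: [0.5074, 0.1886, 0.0488]
tcp_rot: [179.9, -0.0, 82.0]
wrist_force: [0.6, -0.5, 0.2]
opening: 0.0151
grasp_force: 0.0
t 8.6 rack pos [-0.1147  0.2161] 0.0488 F(rack) [ 0.66 -0.43] q6 118.41150385889638 | travel mm [-162.1   -1.4   40.7] twist [ 0.001 -0.     0.001]
```

View pics/top4.png

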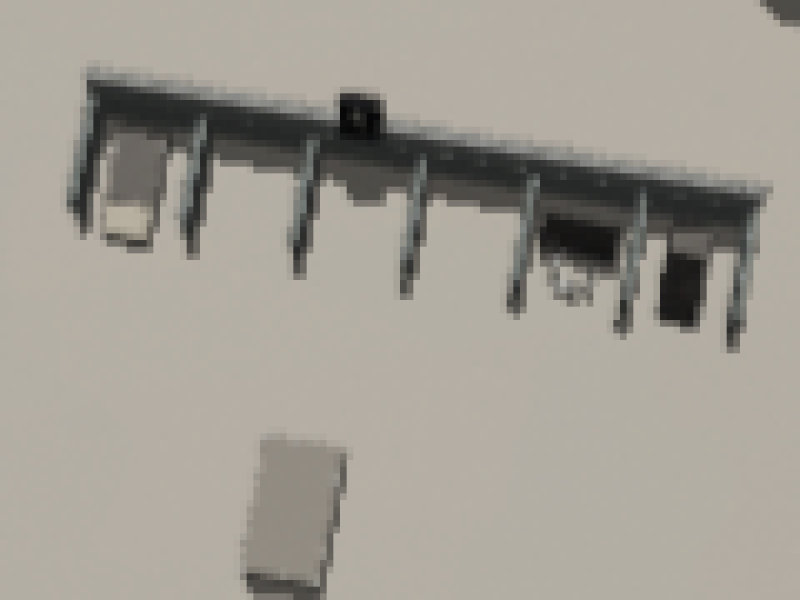

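Carton top face corners are now about (262,437), (347,452), (323,587) and (244,575).

Run:
```python
from m import *
C=np.array([at('top',*c(u,v),.02)[:2] for u,v in [(262,437),(347,452),(323,587),(244,575)]])
r=(C-t)@R; print('rackframe',r.round(4),r.mean(0))
a=(r[0]+r[1]-r[2]-r[3])/2;print(np.linalg.norm(a),np.degrees(np.arctan2(a[1],a[0])))
go(-.116,.1,.008,90)
```

```text
rackframe [[-0.0931  0.0428]
 [-0.0932  0.0108]
 [-0.1441  0.0105]
 [-0.1447  0.0399]] [-0.1187762   0.02599621]
0.05135082675676788 1.834577736454794
t 8.65 rack pos [-0.115   0.2147] 0.0481 F(rack) [-0.23 -0.72] q6 118.36936495101725 | travel mm [-114.7   -1.    40.2] twist [-0.  0. -0.]
```

```bash
python3 -m crank '[{"gripper":15,"travel":[-50,-1,0],"twist":[0,0,0]},{"gripper":15,"travel":[-50,-2,20],"twist":[0,0,0]},{"gripper":15,"travel":[-10,0,20],"twist":[0,0,0]},{"gripper":15,"travel":[-20,0,0],"twist":[0,0,0]},{"gripper":15,"travel":[-15,0,0],"twist":[0,0,0]},{"gripper":15,"travel":[-8,0,0],"twist":[0,0,0]},{"gripper":15,"travel":[-5,0,0],"twist":[0,0,0]},{"gripper":15,"travel":[-4,0,0],"twist":[0,0,0]},{"gripper":15,"travel":[-3,0,0],"twist":[0,0,0]},{"gripper":15,"travel":[0,0,0],"twist":[0,0,0]}]'
python3 -c "
from m import *
go(-.118,.048,.008,90)"
```

```text
time: 9.9
ee_pos: [0.4805, 0.0237, 0.0083]
tcp_rot: [180.0, 0.0, 81.8]
wrist_force: [-0.5, 0.9, -0.3]
opening: 0.0149
grasp_force: 0.0
t 9.9 rack pos [-0.1181  0.0491] 0.0083 F(rack) [-0.57  0.8 ] q6 101.01457130606819 | travel mm [-1.1  0.1  0.3] twist [ 0.     0.    -0.002]
```

```bash
python3 -m crank '[{"gripper":15,"travel":[-1,0,0],"twist":[0,0,0]},{"gripper":15,"travel":[0,0,0],"twist":[0,0,0]},{"gripper":15,"travel":[20,0,0],"twist":[0,0,0]},{"gripper":15,"travel":[20,0,-40],"twist":[0,0,0]},{"gripper":0,"travel":[0,-40,-20],"twist":[0,0,0]},{"gripper":0,"travel":[-33,-40,0],"twist":[0,0,0]},{"gripper":0,"travel":[-34,0,0],"twist":[0,0,0]}]'
python3 -m crank '[{"gripper":0,"travel":[0,0,0],"twist":[0,0,-0.1745]},{"gripper":0,"travel":[0,0,0],"twist":[0,0,-0.1745]},{"gripper":0,"travel":[0,0,0],"twist":[0,0,-0.1745]},{"gripper":0,"travel":[0,0,0],"twist":[0,0,-0.1745]},{"gripper":0,"travel":[0,0,0],"twist":[0,0,-0.1745]},{"gripper":0,"travel":[0,0,0],"twist":[0,0,-0.1745]},{"gripper":0,"travel":[0,0,0],"twist":[0,0,-0.1745]},{"gripper":0,"travel":[0,0,0],"twist":[0,0,-0.1745]},{"gripper":0,"travel":[0,0,0],"twist":[0,0,-0.1745]},{"gripper":0,"travel":[0,0,0],"twist":[0,0,0]}]'
python3 - <<'E'
from m import *
go(-.185,.021,.009,180)
a=snap('top','t5.png')[:,:,::-1]
cv2.imwrite('pics/top5.png',cv2.resize(a[140:230,168:288],(800,600),interpolation=3))
E
```

```text
time: 10.78
ee_pos: [0.3955, 0.0074, 0.0685]
tcp_rot: [180.0, 0.0, 81.9]
wrist_force: [0.4, 0.0, 0.6]
opening: -0.0001
grasp_force: 0.0
time: 12.02
ee_pos: [0.3973, 0.0074, 0.0683]
tcp_rot: [-180.0, 0.0, 171.7]
wrist_force: [0.1, 0.4, -1.1]
opening: 0.0
grasp_force: 0.0
t 12.025 rack pos [-0.1982  0.0213] 0.0683 F(rack) [0.01 0.42] q6 9.342617092957827 | travel mm [-13.2  -0.2  59.3] twist [-0.     0.    -0.004]
```

View pics/top5.png

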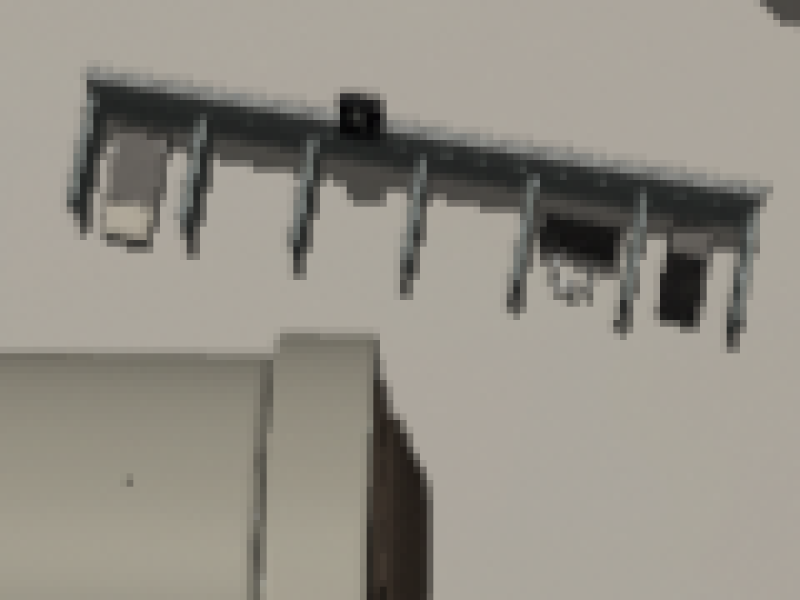

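The carton is hidden under the arm in this view. The last push implies its centre is at rack y ≈ 21 mm. I'll lower the tool and push until just short of the noses.

```bash
python3 -m crank '[{"gripper":0,"travel":[0,0,40],"twist":[0,0,0]},{"gripper":0,"travel":[0,0,19],"twist":[0,0,0]},{"gripper":0,"travel":[-15,0,0],"twist":[0,0,0]},{"gripper":0,"travel":[-15,0,0],"twist":[0,0,0]},{"gripper":0,"travel":[-7,0,0],"twist":[0,0,0]},{"gripper":0,"travel":[-7,0,0],"twist":[0,0,0]},{"gripper":0,"travel":[-7,0,0],"twist":[0,0,0]},{"gripper":0,"travel":[-7,0,0],"twist":[0,0,0]},{"gripper":0,"travel":[-7,0,0],"twist":[0,0,0]},{"gripper":0,"travel":[-7,0,0],"twist":[0,0,0]},{"gripper":0,"travel":[-7,0,0],"twist":[0,0,0]},{"gripper":0,"travel":[-7,0,0],"twist":[0,0,0]}]'
python3 - <<'E'
from m import *
go(-.049,.021,.009,180)
a=snap('top','t6.png')[:,:,::-1];b=snap('scene','s6.png')[:,:,::-1]
r=lambda i:cv2.resize(i,(400,600),interpolation=3)
for x,y in [(-.026,.042),(-.026,0),(-.035,.036),(-.035,.006)]:
  w=np.append(W(x,y),.02);print(x,y,((np.array(px('top',w))-[195,150])*600/90).round(),((np.array(px('scene',w))-[220,165])*600/90+[400,0]).round())
cv2.imwrite('pics/two6.png',np.hstack([r(a[150:240,195:255]),r(b[165:255,220:280])]))
E
```

```text
time: 13.58
ee_pos: [0.4829, -0.005, 0.0093]
tcp_rot: [-180.0, -0.0, 171.8]
wrist_force: [-1.7, 1.0, 0.7]
opening: 0.0001
grasp_force: 0.4
t 13.575 rack pos [-0.1118  0.021 ] 0.0093 F(rack) [-1.84  0.71] q6 7.62092595741588 | travel mm [-62.8   0.1   0.3] twist [-0.    -0.    -0.003]
-0.026 0.042 [117. 197.] [535. 339.]
-0.026 0 [227. 216.] [593. 274.]
-0.035 0.036 [129. 223.] [562. 338.]
-0.035 0.006 [207. 236.] [603. 291.]
```

View pics/two6.png

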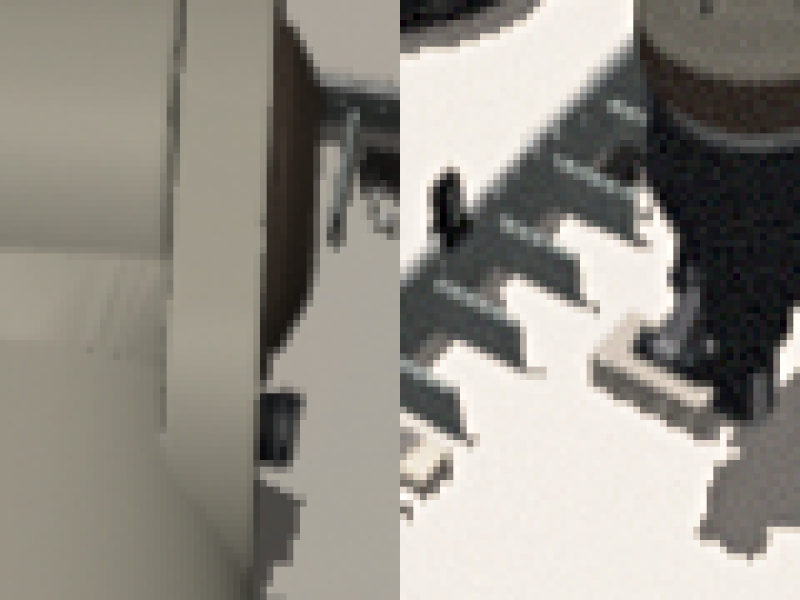

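Right panel: the carton's front top corners are at (592,358) and (640,318), its near left top corner is about (712,402), and it lies flat. Noses 3 and 4 are at (540,372) and (592,308).

Run:
```python
from m import *
P=[(592,358),(640,318),(712,402)]
C=np.array([at('scene',220+(u-400)*.15,165+v*.15,.02)[:2] for u,v in P]);print(((C-t)@R).round(4))
N=np.array([at('scene',220+(u-400)*.15,165+v*.15,0)[:2] for u,v in [(540,372),(596,308),(472,440)]]);print(((N-t)@R).round(4))
```

```text
[[-0.0509  0.0384]
 [-0.0556  0.0103]
 [-0.1033  0.0324]]
[[-0.027   0.0418]
 [-0.0271  0.0006]
 [-0.0241  0.0852]]
```

```bash
python3 -m crank '[{"gripper":0,"travel":[-6,-0.3,0],"twist":[0,0,0]},{"gripper":0,"travel":[-6,-0.3,0],"twist":[0,0,0]},{"gripper":0,"travel":[-6,-0.3,0],"twist":[0,0,0]},{"gripper":0,"travel":[-6,0,0],"twist":[0,0,0]},{"gripper":0,"travel":[-6,0,0],"twist":[0,0,0]},{"gripper":0,"travel":[-6,0,0],"twist":[0,0,0]}]'
python3 -c "
from m import *
go(-.049,.021,.009,180)"
```

```text
time: 14.42
ee_pos: [0.5184, -0.011, 0.0093]
tcp_rot: [180.0, -0.0, 171.8]
wrist_force: [-1.7, 0.9, 1.2]
opening: -0.0001
grasp_force: 0.5
t 14.425 rack pos [-0.0758  0.0201] 0.0093 F(rack) [-1.82  0.67] q6 6.997412825113912 | travel mm [-26.8   1.    0.3] twist [ 0.    -0.    -0.003]
```

```bash
python3 -m crank '[{"gripper":0,"travel":[-5,0,0],"twist":[0,0,0]},{"gripper":0,"travel":[-5,0,0],"twist":[0,0,0]},{"gripper":0,"travel":[-5,0,0],"twist":[0,0,0]},{"gripper":0,"travel":[-4,0,0],"twist":[0,0,0]},{"gripper":0,"travel":[-3,0,0],"twist":[0,0,0]}]'
python3 -m crank '[{"gripper":0,"travel":[-2,0,0],"twist":[0,0,0]}]'
python3 -m crank '[{"gripper":0,"travel":[-1,0,0],"twist":[0,0,0]},{"gripper":0,"travel":[0,0,0],"twist":[0,0,0]}]'
python3 -c "
from m import *
go(-.049,.021,.009,180)"
```

```text
time: 15.05
ee_pos: [0.54, -0.0141, 0.0093]
tcp_rot: [180.0, -0.0, 171.8]
wrist_force: [-2.1, -0.3, 1.4]
opening: -0.0001
grasp_force: 0.6
time: 15.18
ee_pos: [0.5418, -0.0144, 0.0093]
tcp_rot: [-180.0, -0.0, 171.8]
wrist_force: [-2.2, 1.1, 1.0]
opening: 0.0005
grasp_force: 0.5
time: 15.42
ee_pos: [0.5428, -0.0145, 0.0093]
tcp_rot: [-180.0, 0.0, 171.8]
wrist_force: [-0.8, 0.7, 0.6]
opening: -0.0001
grasp_force: 0.0
t 15.425 rack pos [-0.0511  0.02  ] 0.0093 F(rack) [-0.87  0.56] q6 6.679742757046723 | travel mm [-2.1  1.   0.3] twist [-0.     0.    -0.003]
```

No stop yet, so I'll keep creeping until the force rises.

```bash
for i in 1; do :; done
python3 -m crank '[{"gripper":0,"travel":[-1,0,0],"twist":[0,0,0]},{"gripper":0,"travel":[-1,0,0],"twist":[0,0,0]}]' | grep -E 'pos|wrist'
python3 -m crank '[{"gripper":0,"travel":[-1,0,0],"twist":[0,0,0]}]' | grep -E 'pos|wrist'
python3 -m crank '[{"gripper":0,"travel":[-1,0,0],"twist":[0,0,0]}]' | grep -E 'pos|wrist'
```

```text
ee_pos: [0.5446, -0.0148, 0.0093]
wrist_force: [-1.4, -0.2, -0.4]
ee_pos: [0.5457, -0.0149, 0.0093]
wrist_force: [-0.8, 0.5, 0.3]
ee_pos: [0.5467, -0.0151, 0.0093]
wrist_force: [-0.0, 0.2, 0.3]
```

```bash
python3 -m crank '[{"gripper":0,"travel":[-2,0,0],"twist":[0,0,0]}]' | grep -E 'pos|wrist'
python3 -m crank '[{"gripper":0,"travel":[-1,0,0],"twist":[0,0,0]}]' | grep -E 'pos|wrist'
python3 - <<'E'
from m import *
go(-.049,.021,.009,180)
a=snap('top','t7.png')[:,:,::-1];b=snap('scene','s7.png')[:,:,::-1]
E
```

```text
ee_pos: [0.5487, -0.0154, 0.0093]
wrist_force: [-1.3, -0.0, 0.2]
ee_pos: [0.5498, -0.0155, 0.0093]
wrist_force: [-0.6, 0.6, 0.7]
t 16.175 rack pos [-0.0441  0.02  ] 0.0093 F(rack) [-0.65  0.51] q6 6.594816649670582 | travel mm [4.9 1.  0.3] twist [-0.    -0.    -0.003]
```

```bash
python3 -m crank '[{"gripper":0,"travel":[-1,0,0],"twist":[0,0,0]}]' | grep -E 'pos|wrist'
python3 -m crank '[{"gripper":0,"travel":[-1,0,0],"twist":[0,0,0]}]' | grep -E 'pos|wrist'
python3 -m crank '[{"gripper":0,"travel":[-1,0,0],"twist":[0,0,0]}]' | grep -E 'pos|wrist'
```

```text
ee_pos: [0.5506, -0.0157, 0.0093]
wrist_force: [-0.9, 0.6, 0.6]
ee_pos: [0.5516, -0.0158, 0.0093]
wrist_force: [-1.3, -0.2, -0.4]
ee_pos: [0.5526, -0.0159, 0.0093]
wrist_force: [-1.1, -0.5, 0.3]
```

```bash
python3 -m crank '[{"gripper":0,"travel":[-1,0,0],"twist":[0,0,0]}]' | grep -E 'pos|wrist'
python3 -m crank '[{"gripper":0,"travel":[-1,0,0],"twist":[0,0,0]}]' | grep -E 'pos|wrist'
```

```text
ee_pos: [0.5527, -0.016, 0.0092]
wrist_force: [-8.8, 2.3, 5.7]
ee_pos: [0.5528, -0.016, 0.0092]
wrist_force: [-13.0, 2.6, 9.0]
```

The force jumped to 13 N with no further motion, so the carton is against the back wall. I'll back off and take the last look.

```bash
python3 -m crank '[{"gripper":0,"travel":[3,0,0],"twist":[0,0,0]},{"gripper":0,"travel":[20,0,0],"twist":[0,0,0]},{"gripper":0,"travel":[50,0,0],"twist":[0,0,0]},{"gripper":0,"travel":[50,0,-20],"twist":[0,0,0]},{"gripper":0,"travel":[10,50,-30],"twist":[0,0,0]},{"gripper":0,"travel":[0,50,-20],"twist":[0,0,0]},{"gripper":0,"travel":[0,50,0],"twist":[0,0,0]},{"gripper":0,"travel":[0,50,0],"twist":[0,0,0]},{"gripper":0,"travel":[0,0,0],"twist":[0,0,0]}]'
python3 - <<'E'
from m import *
a=snap('top','t8.png')[:,:,::-1]
for x,y,z in [(16,36,20),(16,6,20),(-36,36,20),(-36,6,20),(21,21,71)]:
  w=np.append(W(x/1e3,y/1e3),z/1e3);print(x,y,((np.array(px('top',w))-[168,140])/.15).round())
cv2.imwrite('pics/top8.png',cv2.resize(a[140:230,168:288],(800,600),interpolation=3))
E
```

```text
time: 18.02
ee_pos: [0.4518, 0.2035, 0.0792]
tcp_rot: [180.0, 0.0, 172.0]
wrist_force: [0.6, -0.7, -0.2]
opening: -0.0002
grasp_force: 0.0
16 36 [333. 160.]
16 6 [411. 173.]
-36 36 [308. 292.]
-36 6 [387. 306.]
21 21 [371. 118.]
```

View pics/top8.png

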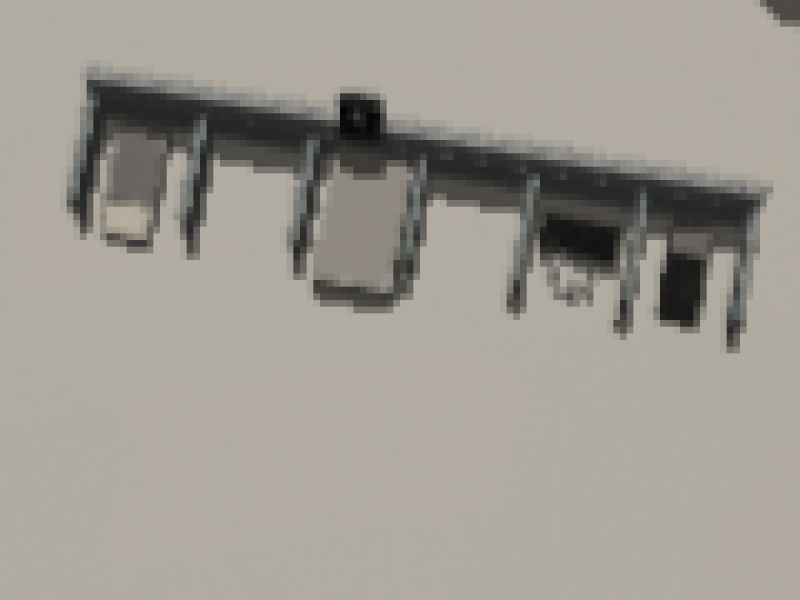

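The carton's near top edge runs from (314,283) to (395,297), which is at or past the predicted home line. It lies lengthwise in the third gap, the marker is above it at (361,115), and the filed things have not moved.

```bash
python3 -c "
from workcell import bot
print(bot.job_done())"
```

```text
the job is handed in; nothing more can be done
None
```

I handed the job in at about 18 s on the robot's clock: the marker stands over the third gap, about 4 mm left of its middle, and the carton lies flat and lengthwise in that gap against the back wall; the hand-in gave no verdict.

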